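# Stack the cable-tester fixture

## Robot

A 7-joint arm with a two-finger parallel gripper is mounted at the origin on the work surface. World frame = base frame: x ahead of the robot, y to its left, z up, the work surface at z = 0. Lengths are in mm, angles in rad, forces in N, time in s.
With the tool pointing down it reaches from about 400 to 875 mm from the base axis. Payload 19.3 kg.
Tool frame: the origin (TCP) lies at the very end of the fingers, on their centre line; the grasp point (between the pads) lies 19 mm behind it; y points along the fingers, x is the direction in which the jaws open and shut, and the axes are right-handed (so a half turn about y gives the same grasp; the last joint's range is limited). The gripper opens to 85 mm and grips with 20 to 120 N. Pads are 22 mm wide; open, the fingers measure 114 mm over their backs; the gripper's body (76 mm by 85 mm) begins 54 mm behind the grasp point. The pads swing forward as they close: fully open they stand 13 mm farther back than shut.
Start: joints at [-1.374, 0.521, -0.036, 1.599, 0.021, 1.021, -0.113], TCP at [164.798, 602.873, 231.291] pointing down, gripper open.
Joint ranges: [-2.91, 2.91], [-0.3, 2.13], [-1.5, 1.42], [0.17, 2.43], [-1.26, 4.41], [0.16, 1.93], [-2.52, 2.52]. Speed limits (rad/s): [1.89, 1.89, 2.39, 2.39, 3.01, 3.01, 3.01].

## Interface

Orientations are given as a unit quaternion [w, x, y, z].
In Python, from rig import manip, optics, job gives the robot as it stands. The module is installed in compiled form; this text tells all that it offers.
- The arm moves only by the shell command python3 -m handwheel 'ROWS'. ROWS is JSON, a list of rows, each a list of 3 entries, a list of its own where there are three numbers: the opening, from 0 (shut) to 1 (fully open), then the shift along the tool's x, y, z in mm, then the turn about the tool's y in rad. A call has 1 to 5 rows; each row shifts and turns the pose as measured when the row begins, along the tool's axes as they then stand; what a row does not reach is not made up. A row lasts 1/10 s, in which the tool goes at most 50 mm and 8.59 degrees, less where a joint would pass 70% of its speed; a pose out of reach is approached as far as the arm can. A call is refused whole if a number of a shift passes 50 or a number of a turn 0.15, either way. A call with a gripper value outside its range is refused whole. The fingers move at their own pace and stop on an object; the grip force is fixed at half the most. Time passes only in rows, so rows that do not move let the fingers close. It gives the time, the measured TCP pose, the force and the opening at its end, in the units of the state.
- manip.observe(): the state, without advancing time (a new reading comes with each control period).
- optics.get_image(name): name is "scene" or "top"; returns a dict with "img" (480x640x3 uint8, red, green, blue), "range_z" (480x640 float32, mm along the optical axis (not along the pixel's ray), 0 where there is no reading), "K" (3x3 intrinsics, pixels), "R" (3x3) and "t" (3): a world point X has camera coordinates R X + t. Camera axes: x right, y down, z forward; pixel columns grow to the right and rows downward; lengths in mm; the calibration is good to about 2 mm. A picture is of the moment at which its call begins.
- job.hand_in(): hands the job in, once; it reports no verdict.
The state is a dict: "clock": time; "qpos": joint angles; "joint_vel": joint speeds; "joint_torque": joint torques, N m; "tool_pos": TCP position; "tool_rot": TCP orientation; "wrist_force": force on the tool from outside, world axes, zero at the start; "ft_torque": the same for the moment, N m; "width": finger opening in mm.
Only numpy, scipy, OpenCV 4.12 (cv2) and the standard library are available. Lean on these libraries where they do the work, as an engineer would, in place of code of your own. Each camera call takes 0.05 s, during which the arm holds its last target.

## Task

Build up the cable-tester fixture: lower the plain pale H-shaped spacer plate that has four holes over the four posts of the metal base until it lies flat on the base, let go of it, then lower the dark H-shaped board with the metal sockets over the same posts, sockets up, until it lies flat on the spacer. Lower the plates into place rather than dropping them. The similar pale plate with only two holes does not belong here.

Things in the scene. Friction and masses are not known exactly. Their poses are not given: they have to be found in the camera images.
- base_top (a point): Fixture base: an aluminium slab 160 mm (x) x 110 mm (y) x 12 mm, fixed to the bench, with four upright steel posts at x = +/-50 mm, y = +/-27 mm from its centre. Posts are 12 mm in diameter and stand 50 mm above the slab, the top 12 mm tapering to a 3 mm tip. The point is the centre of the slab's upper face, 12 mm above the bench; x along its length, y across, z up.
- spacer_center (a point): Spacer plate: plain pale plastic, about 130 g. H-shaped, 140 mm long (x), 90 wide (y), 16 thick: end bars 40 x 90 mm joined by a waist 60 long, 36 wide, to be gripped across y. Four 26 mm through holes at x +/-50, y +/-27 mm. Point: plate centre, 8 mm above its underside; z up; starts flat on bench. Fits either way round. Seated, this point is 8 mm above the slab. (A like plate with only two 16 mm holes is a bystander.)
- board_center (a point): Socket board: dark, about 160 g, a metal socket 9 mm high on top of each end bar. H-shaped, 140 mm long (x), 90 wide (y), 16 thick: end bars 40 x 90 mm joined by a waist 60 long, 36 wide, to be gripped across y. Four 26 mm through holes at x +/-50, y +/-27 mm. Point: plate centre, 8 mm above its underside; z up; starts flat on bench. Fits either way round. Seated, this point is 24 mm above the slab.
Mind the look-alikes: they are no part of the job. Of the things shaped like the part that bears base_top, the aluminium one is meant.

How it is judged:
By the outcome, as a careful person would: the job done as asked, in the order asked, and still so for the second after the job is handed in, with the robot touching nothing.
It also fails if it takes over 64 s, if anything falls off the work surface, if the arm or the gripper's body presses on something with over 40 N, if the wrist force passes 120 N, or if a joint passes its speed limit or range.

## Working session

There is one attempt and no reset: what is moved stays moved. The work goes in short steps, Python scripts to look and compute and a shell command to move; the robot and the scene stay as the last step left them, time stands still between calls to the robot, and variables do not carry over. Pictures are saved under pics/ and viewed, and the job is handed in when it is done.

```bash
mkdir -p pics; python3 - <<'E'
from rig import manip, optics
import cv2
s=manip.observe()
for k,v in s.items(): print(k,v)
for n in("scene","top"):
    d=optics.get_image(n); cv2.imwrite(f"pics/{n}0.png",d["img"][:,:,::-1]); print(n,d["K"],d["R"],d["t"])
E
```

```text
clock 0.0
qpos [-1.37421235  0.52201058 -0.03627971  1.59998789  0.02120472  1.02109743
 -0.11276911]
joint_vel [-1.02774120e-03 -1.37249135e-03 -4.77341471e-04 -6.28500828e-04
 -1.25348525e-03 -2.45625562e-03  3.42006181e-05]
joint_torque [ 8.35201754e-04 -9.27099681e+01  1.98067591e+00 -3.69935524e+01
  1.80401676e-02  8.22871778e-03  1.65792602e-05]
tool_pos [164.74590881 602.55667451 230.73560876]
tool_rot [-0.56179152  0.5623294   0.42876474 -0.42934453]
wrist_force [-0.34945302 -0.16514314 -0.26338679]
ft_torque [-0.00643127 -0.00212052 -0.0319981 ]
width 85.49399224475341
scene [[590.60422318   0.         321.31217622]
 [  0.         590.60422318 237.18120178]
 [  0.           0.           1.        ]] [[ 0.72521756  0.68851379 -0.00287383]
 [ 0.52395387 -0.55458346 -0.64645922]
 [-0.44668986  0.46731782 -0.76294313]] [-308.1972654  -268.46796344 1564.64136978]
top [[577.60909544   0.         324.31879819]
 [  0.         577.60909544 239.32400956]
 [  0.           0.           1.        ]] [[ 3.66677163e-03 -9.99993254e-01  2.14078644e-04]
 [-9.95188443e-01 -3.67011408e-03 -9.79106421e-02]
 [ 9.79107673e-02  1.45967373e-04 -9.95195187e-01]] [ -91.95246214  477.89607148 1289.82951315]
```

View pics/scene0.png

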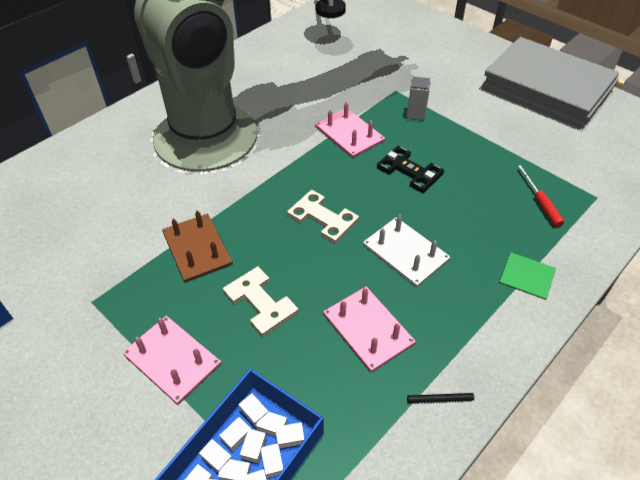

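View pics/top0.png

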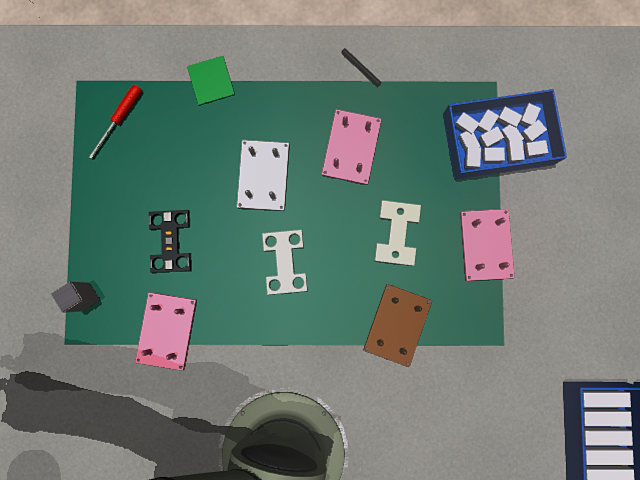

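Top view: the base candidates are the white-grey slab (263,175), three pink slabs (350,147), (487,245), (166,331) and a copper-brown slab (398,325). The white-grey one fits aluminium. For the spacer, the pale H at (285,262) has four holes, while the one at (398,233) has two and is the look-alike. The dark board is at (170,240). I'll confirm with an enlarged crop and measure.

```bash
cat > h.py <<'E'
import numpy as np, cv2
from rig import manip, optics
def ray(d,uv,z):
    uv=np.atleast_2d(uv).astype(float)
    c=np.c_[uv,np.ones(len(uv))]@np.linalg.inv(d["K"]).T
    w=c@d["R"]; o=-d["R"].T@d["t"]
    return o+w*((z-o[2])/w[:,2])[:,None]
def pts(d):
    v,u=np.mgrid[0:480,0:640]; r=d["range_z"]
    c=np.stack([u,v,np.ones_like(u)],-1)@np.linalg.inv(d["K"]).T*r[...,None]
    return (c-d["t"])@d["R"]
def rect(d,mask,z):
    cs,_=cv2.findContours(mask.astype(np.uint8),cv2.RETR_EXTERNAL,cv2.CHAIN_APPROX_NONE)
    c=max(cs,key=cv2.contourArea)[:,0]
    w=ray(d,c,z)[:,:2].astype(np.float32)
    r=cv2.minAreaRect(w); b=cv2.boxPoints(r)
    e=[b[1]-b[0],b[2]-b[1]]; L=max(e,key=np.linalg.norm)
    return r[0],sorted(r[1]),np.arctan(L[1]/L[0]) if abs(L[0])>1e-6 else np.pi/2
E
python3 - <<'E'
from h import *
d=optics.get_image("top"); I=d["img"]
cv2.imwrite("pics/crop0.png",cv2.resize(I[120:320,130:430,::-1],None,fx=2.6,fy=2.6,interpolation=cv2.INTER_CUBIC))
P=pts(d); hsv=cv2.cvtColor(I,cv2.COLOR_RGB2HSV)
green=(hsv[...,0]>60)&(hsv[...,0]<95)&(hsv[...,1]>120)
for n,(u0,u1,v0,v1),z in(("base",(225,302,130,220),12),("spacer",(250,320,222,305),16),("board",(138,202,200,282),16)):
    m=np.zeros((480,640),bool); m[v0:v1,u0:u1]=True
    if n=="board": m&=hsv[...,2]<60
    else: m&=(hsv[...,2]>150)&(hsv[...,1]<70)
    ctr,sz,a=rect(d,m,z)
    print(n,ctr,sz,"long-axis angle",round(a,3),"median z",np.median(P[...,2][m]))
    cs,hi=cv2.findContours(m.astype(np.uint8),cv2.RETR_CCOMP,cv2.CHAIN_APPROX_NONE)
    for c,h in zip(cs,hi[0]):
        if h[3]>=0 and cv2.contourArea(c)>20:
            q=cv2.minEnclosingCircle(c)[0]; print("  hole",np.round(q),cv2.contourArea(c),ray(d,q,z)[0].round(1))
E
```

```text
base (629.7381591796875, 53.610633850097656) [108.6904296875, 158.51004028320312] long-axis angle -0.06 median z 11.74546625125527
  hole [273. 196.] 62.5 [580.3  29.7  12. ]
  hole [248. 194.] 61.5 [582.8  86.6  12. ]
  hole [276. 152.] 69.5 [682.  23.  12.]
  hole [252. 152.] 65.0 [684.2  78.9  12. ]
spacer (427.94134521484375, 1.6033172607421875) [90.35662078857422, 140.4121856689453] long-axis angle 0.098 median z 15.897040673462811
  hole [274. 285.] 125.5 [375.4  23.1  16. ]
  hole [298. 282.] 125.5 [380.5 -30.2  16. ]
  hole [270. 241.] 121.0 [475.2  32.8  16. ]
  hole [294. 239.] 121.5 [480.4 -20.5  16. ]
board (473.92919921875, 262.85968017578125) [93.864990234375, 141.40286254882812] long-axis angle 0.056 median z 15.359429818934291
  hole [168. 264.] 82.0 [421.7 264.4  16. ]
  hole [159. 263.] 91.5 [422.8 286.1  16. ]
  hole [184. 262.] 122.5 [427.  230.4  16. ]
  hole [168. 248.] 30.5 [457.7 266.6  16. ]
  hole [168. 240.] 60.5 [476.1 267.2  16. ]
  hole [168. 232.] 32.0 [493.3 267.7  16. ]
  hole [158. 220.] 83.0 [521.4 291.4  16. ]
  hole [182. 218.] 110.0 [526.6 236.1  16. ]
```

View pics/crop0.png

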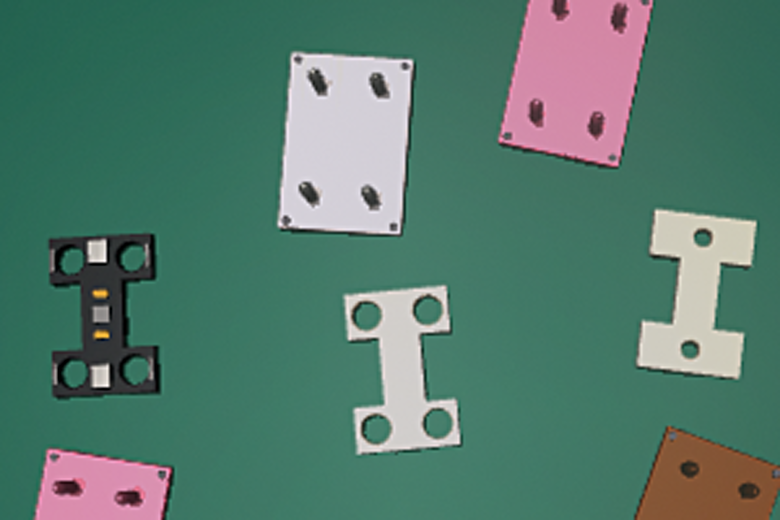

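The crop confirms it: the white-grey slab is the aluminium base, the four-hole pale H is in the lower middle, and the board with sockets is on the left. Sizes and heights match the descriptions. Next I'll work out the moves.

```bash
cat >> h.py <<'E'
from scipy.spatial.transform import Rotation as Ro
def go(x,y,z,ang):
    """ang: plate long-axis angle; jaws across it. Prints remaining shift in tool axes and turn."""
    s=manip.observe(); q=s["tool_rot"]; R=Ro.from_quat([q[1],q[2],q[3],q[0]]).as_matrix()
    h=np.arctan2(R[1,0],R[0,0]); dh=(ang+np.pi/2-h+np.pi/2)%np.pi-np.pi/2
    print("pos",s["tool_pos"].round(1),"yaxis",R[:,1].round(3),"heading",h.round(3),"t",round(s["clock"],2),"q",s["qpos"].round(2),"F",s["wrist_force"].round(1),"w",round(s["width"],1))
    print("tool shift now:",(R.T@(np.array([x,y,z])-s["tool_pos"])).round(1),"turn",round(-dh,3))
    # shift in the frame after the turn
    Rn=Ro.from_rotvec([0,0,dh]).as_matrix()@R
    print("tool shift after turn:",(Rn.T@(np.array([x,y,z])-s["tool_pos"])).round(1))
E
python3 -c "
from h import *
go(428,1.5,100,.098)"
```

```text
pos [164.7 602.6 230.9] yaxis [-0.    -0.001 -1.   ] heading 1.304 t 0.15 q [-1.37  0.52 -0.04  1.6   0.02  1.02 -0.11] F [0.5 0.8 0.3] w 85.3
tool shift now: [-510.3  131.3 -412.5] turn -0.365
tool shift after turn: [-623.9  131.4 -203.2]
```

```bash
python3 -m handwheel '[[1,[-20,0,-35],-0.12],[1,[-20,0,-35],-0.12],[1,[-20,0,-35],-0.12],[1,[-35,0,-30],0],[1,[-35,0,-30],0]]'; python3 -m handwheel '[[1,[-48,5,-10],0],[1,[-48,5,-10],0],[1,[-48,5,-10],0],[1,[-48,5,0],0],[1,[-48,5,0],0]]'
python3 -c "
from h import *
go(428,1.5,100,.098)"
```

```text
clock: 0.65
tool_pos: [325.2, 464.9, 228.9]
tool_rot: [0.47, -0.469, -0.528, 0.53]
wrist_force: [1.2, 0.0, 0.2]
width: 85.5
clock: 1.15
tool_pos: [386.6, 225.0, 203.0]
tool_rot: [0.47, -0.47, -0.528, 0.529]
wrist_force: [0.8, -0.5, 0.9]
width: 85.5
pos [386.6 225.  203. ] yaxis [-0.002 -0.001 -1.   ] heading 1.688 t 1.15 q [-0.62  0.28 -0.04  2.08  0.02  0.79  1.01] F [ 0.8 -0.5  0.9] w 85.5
tool shift now: [-226.7  103.1  -15.3] turn 0.019
tool shift after turn: [-226.4  103.1  -19.6]
```

```bash
python3 -m handwheel '[[1,[-46,10,-4],0.019],[1,[-46,10,-4],0],[1,[-46,10,-4],0],[1,[-46,10,-4],0],[1,[-40,5,-3],0]]'
python3 -c "
from h import *
go(428,1.5,60,.098)"
```

```text
clock: 1.65
tool_pos: [427.8, -5.8, 157.2]
tool_rot: [-0.475, 0.475, 0.524, -0.524]
wrist_force: [0.5, 0.9, 0.7]
width: 85.5
pos [427.8  -5.8 157.2] yaxis [ 0.  0. -1.] heading 1.668 t 1.65 q [-0.17  0.33  0.05  2.17 -0.03  0.64  1.57] F [0.5 0.9 0.7] w 85.5
tool shift now: [ 7.3 97.2 -0.9] turn -0.001
tool shift after turn: [ 7.3 97.2 -0.9]
```

```bash
python3 -m handwheel '[[1,[7,40,-1],0],[1,[0,40,0],0],[1,[0,15,0],0],[1,[0,0,0],0]]'
python3 -c "
from h import *
go(428,1.5,4,.098)
d=optics.get_image('scene'); cv2.imwrite('pics/s1.png',cv2.resize(d['img'][130:330,180:480,::-1],None,fx=2.6,fy=2.6))"
```

```text
clock: 2.05
tool_pos: [429.4, -5.8, 59.2]
tool_rot: [-0.477, 0.479, 0.521, -0.521]
wrist_force: [-0.3, -0.4, 0.8]
width: 85.5
pos [429.4  -5.8  59.2] yaxis [ 0.003 -0.001 -1.   ] heading 1.657 t 2.05 q [-0.15  0.53  0.03  2.23 -0.04  0.38  1.57] F [-0.3 -0.4  0.8] w 85.5
tool shift now: [ 7.4 55.2  1. ] turn -0.012
tool shift after turn: [ 7.5 55.2  0.9]
```

View pics/s1.png

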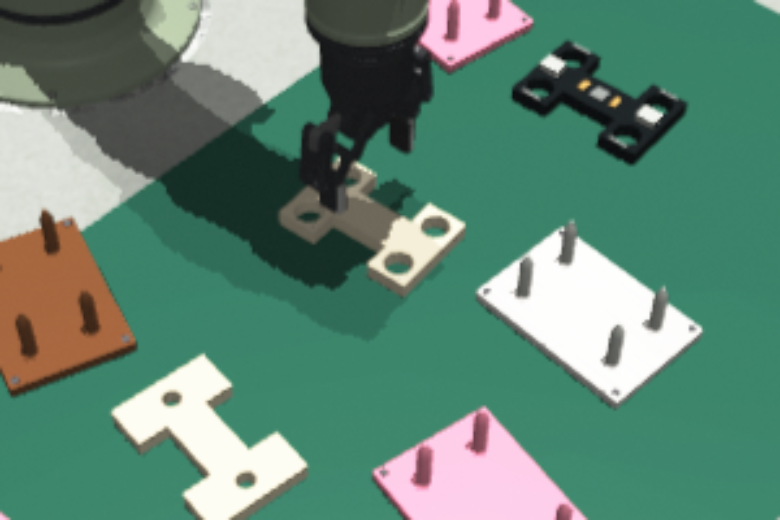

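The scene shows the open fingers straddling the four-hole spacer's waist, around crop (365,185). The 7 mm sideways correction didn't register, so I'll repeat it while lowering.

```bash
python3 -m handwheel '[[1,[8,10,1],-0.012],[1,[3,20,0],0],[1,[0,10,0],0],[1,[0,0,0],0]]'
python3 -c "
from h import *
go(428,1.5,4,.098)"
```

```text
clock: 2.5
tool_pos: [429.9, 7.5, 21.0]
tool_rot: [-0.472, 0.476, 0.527, -0.523]
wrist_force: [-0.5, 0.3, 1.2]
width: 85.5
pos [429.9   7.5  21. ] yaxis [ 0.009 -0.    -1.   ] heading 1.672 t 2.5 q [-0.17  0.62  0.02  2.25 -0.04  0.27  1.55] F [-0.5  0.3  1.2] w 85.5
tool shift now: [-5.8 17.   2.6] turn 0.003
tool shift after turn: [-5.8 17.   2.6]
```

```bash
python3 -m handwheel '[[1,[-5,8,2],0],[1,[0,8,0],0],[1,[0,0,0],0]]'
python3 -c "
from h import *
go(428,1.5,4,.098)"
```

```text
clock: 2.8
tool_pos: [429.2, 2.1, 5.1]
tool_rot: [-0.471, 0.477, 0.527, -0.522]
wrist_force: [0.3, -0.5, -0.7]
width: 85.3
pos [429.2   2.1   5.1] yaxis [ 0.011  0.    -1.   ] heading 1.673 t 2.8 q [-0.16  0.65  0.02  2.25 -0.04  0.23  1.56] F [ 0.3 -0.5 -0.7] w 85.3
tool shift now: [-0.5  1.1  1.3] turn 0.004
tool shift after turn: [-0.5  1.1  1.3]
```

Good. Closing, then a small lift.

```bash
python3 -m handwheel '[[0,[0,0,0],0],[0,[0,0,0],0],[0,[0,0,0],0],[0,[0,0,0],0],[0,[0,0,0],0]]';python3 -m handwheel '[[0,[0,0,0],0],[0,[0,0,0],0],[0,[0,-15,0],0],[0,[0,-20,0],0],[0,[0,0,0],0]]'
python3 -c "
from h import *
go(630,53.6,100,-.06)"
```

```text
clock: 3.3
tool_pos: [429.6, 1.9, 6.2]
tool_rot: [-0.471, 0.477, 0.528, -0.522]
wrist_force: [0.0, 0.3, -0.9]
width: 34.1
clock: 3.8
tool_pos: [428.7, 1.9, 41.8]
tool_rot: [-0.471, 0.477, 0.527, -0.522]
wrist_force: [0.7, -0.7, -2.2]
width: 34.4
pos [428.7   1.9  41.8] yaxis [ 0.011  0.    -1.   ] heading 1.672 t 3.8 q [-0.16  0.57  0.02  2.24 -0.04  0.32  1.56] F [ 0.7 -0.7 -2.2] w 34.4
tool shift now: [  31.   -56.  -206.1] turn 0.161
tool shift after turn: [  63.6  -56.1 -198.4]
```

```bash
python3 -m handwheel '[[0,[0,-30,0],0],[0,[0,-30,0],0],[0,[8,0,-20],0.05],[0,[10,0,-30],0.05],[0,[10,0,-30],0.05]]';python3 -m handwheel '[[0,[10,0,-30],0],[0,[10,0,-30],0],[0,[8,0,-25],0],[0,[4,0,-10],0],[0,[0,0,0],0]]'
python3 -c "
from h import *
go(630,53.6,100,-.06)"
```

```text
clock: 4.3
tool_pos: [505.4, 32.8, 103.1]
tool_rot: [-0.512, 0.515, 0.488, -0.484]
wrist_force: [-0.5, -0.1, -0.8]
width: 33.9
clock: 4.8
tool_pos: [607.8, 62.7, 99.2]
tool_rot: [-0.512, 0.515, 0.488, -0.485]
wrist_force: [-0.5, -0.0, -1.7]
width: 34.2
pos [607.8  62.7  99.2] yaxis [ 0.007 -0.001 -1.   ] heading 1.516 t 4.8 q [-0.26  0.66  0.09  1.75 -0.08  0.72  1.39] F [-0.5 -0.  -1.7] w 34.2
tool shift now: [ -7.9  -0.6 -22.7] turn 0.006
tool shift after turn: [ -7.8  -0.6 -22.7]
```

```bash
python3 -m handwheel '[[0,[-7,0,-18],0.006],[0,[-2,0,-6],0],[0,[0,0,0],0]]'
python3 -c "
from h import *
go(631,54,100,-.06)
for n,(a,b,c,e) in dict(top=(100,260,170,370),scene=(160,310,310,510)).items():
    d=optics.get_image(n); cv2.imwrite('pics/%s2.png'%n,cv2.resize(d['img'][a:b,c:e,::-1],None,fx=3.7,fy=3.7,interpolation=cv2.INTER_CUBIC))
"
```

```text
clock: 5.1
tool_pos: [629.5, 51.9, 97.0]
tool_rot: [-0.514, 0.516, 0.485, -0.484]
wrist_force: [-0.1, -0.3, -1.3]
width: 34.0
pos [629.5  51.9  97. ] yaxis [ 0.003 -0.001 -1.   ] heading 1.511 t 5.1 q [-0.24  0.69  0.09  1.69 -0.08  0.76  1.41] F [-0.1 -0.3 -1.3] w 34.0
tool shift now: [ 2.2 -3.  -1.4] turn -0.0
tool shift after turn: [ 2.2 -3.  -1.4]
```

View pics/top2.png

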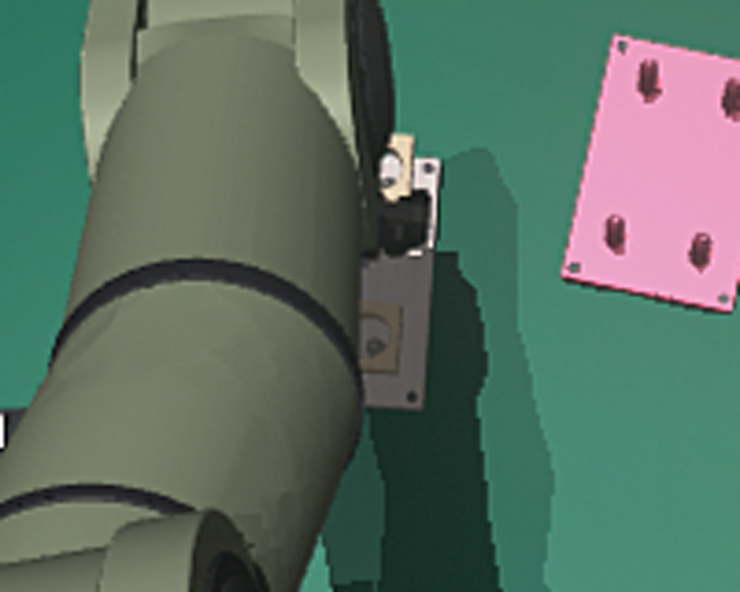

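View pics/scene2.png

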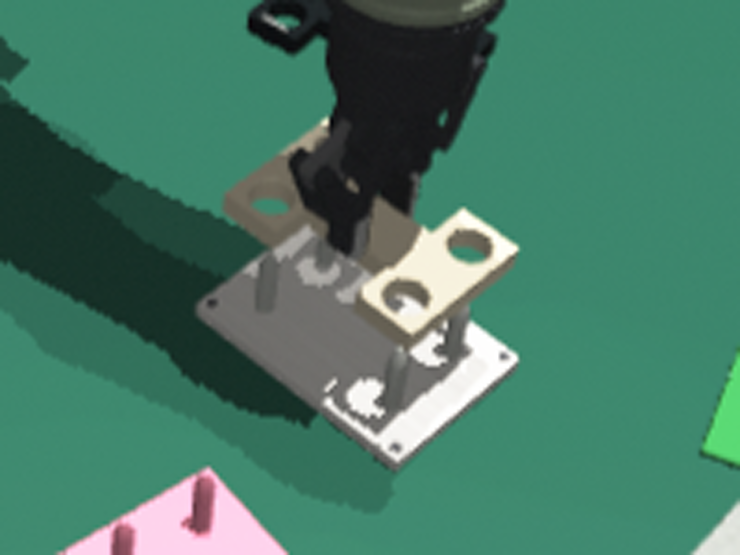

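Top view: the post tips show inside the right-hand holes, at crop (388,178) and (375,345). Scene view: plate level over the posts, near holes at crop (407,296) and (469,246). I'll cast both to check.

```bash
python3 -c "
from h import *
d=optics.get_image('scene')
f=lambda p:[310+p[0]/3.7,160+p[1]/3.7]
print(ray(d,[f((407,296)),f((469,246))],108).round(1))
print(ray(d,[f((401,350)),f((458,303))],60).round(1))
P=pts(d); print([P[int(v),int(u)].round(1) for u,v in (f((430,310)),f((450,235)),f((505,248)),f((245,195)))])
a=-.06;c,s=np.cos(a),np.sin(a)
for X in(50,-50):
  for Y in(27,-27): print((630+c*X-s*Y).round(1),(53.6+s*X+c*Y).round(1))
"
```

```text
[[679.1  21.3 108. ]
 [682.   73.9 108. ]]
[[680.5  23.7  60. ]
 [683.2  73.5  60. ]]
[array([691.8,  24.7, 106.2]), array([667. ,  74.7, 106.5]), array([695.5,  87.9, 105.4]), array([563.5,  21.8, 104.7])]
681.5 77.6
678.3 23.7
581.7 83.5
578.5 29.6
```

```bash
python3 -m handwheel '[[0,[2,15,-1],0],[0,[0,15,0],0],[0,[0,0,0],0]]'
python3 -c "
from h import *
go(631,54,18.2,-.06)"
```

```text
clock: 5.55
tool_pos: [629.2, 55.3, 65.1]
tool_rot: [-0.514, 0.515, 0.486, -0.485]
wrist_force: [-0.8, -0.3, -1.2]
width: 34.1
pos [629.2  55.3  65.1] yaxis [ 0.003 -0.001 -1.   ] heading 1.512 t 5.55 q [-0.24  0.74  0.09  1.7  -0.09  0.7   1.4 ] F [-0.8 -0.3 -1.2] w 34.1
tool shift now: [-1.1 46.9 -1.8] turn 0.001
tool shift after turn: [-1.1 46.9 -1.8]
```

```bash
python3 -m handwheel '[[0,[-1,12,-1],0],[0,[0,12,-1],0],[0,[0,10,0],0],[0,[0,3,0],0],[0,[0,0,0],0]]'
python3 -c "
from h import *
go(631,54,18.2,-.06)"
```

```text
clock: 6.05
tool_pos: [630.6, 54.0, 23.5]
tool_rot: [-0.514, 0.515, 0.485, -0.485]
wrist_force: [-0.9, -0.4, -0.9]
width: 34.0
pos [630.6  54.   23.5] yaxis [ 0.001 -0.001 -1.   ] heading 1.512 t 6.05 q [-0.23  0.8   0.08  1.71 -0.09  0.63  1.41] F [-0.9 -0.4 -0.9] w 34.0
tool shift now: [ 0.   5.3 -0.4] turn 0.002
tool shift after turn: [ 0.   5.3 -0.4]
```

```bash
python3 -m handwheel '[[0,[0,3,0],0],[0,[0,1,0],0],[0,[0,1,0],0],[0,[0,0,0],0]]'; python3 -m handwheel '[[0,[0,1,0],0],[0,[0,0,0],0]]'
```

```text
clock: 6.45
tool_pos: [631.2, 54.0, 19.0]
tool_rot: [-0.514, 0.515, 0.486, -0.485]
wrist_force: [0.2, -0.4, -1.5]
width: 34.3
clock: 6.65
tool_pos: [631.5, 54.1, 18.4]
tool_rot: [-0.514, 0.515, 0.486, -0.484]
wrist_force: [-0.4, 0.6, 0.1]
width: 34.3
```

```bash
python3 -m handwheel '[[0,[0,1,0],0],[0,[0,0,0],0]]'; python3 -m handwheel '[[0,[0,1,0],0],[0,[0,0,0],0]]'
```

```text
clock: 6.85
tool_pos: [631.7, 54.0, 18.2]
tool_rot: [-0.513, 0.515, 0.486, -0.484]
wrist_force: [-0.8, 0.2, -1.0]
width: 34.1
clock: 7.05
tool_pos: [632.0, 54.1, 18.3]
tool_rot: [-0.513, 0.516, 0.486, -0.484]
wrist_force: [-0.1, -1.0, -0.6]
width: 34.3
```

```bash
python3 -m handwheel '[[0,[0,3,0],0],[0,[0,0,0],0]]'; python3 -c "
from h import *
go(631,54,18.2,-.06)
d=optics.get_image('scene'); P=pts(d); cv2.imwrite('pics/s3.png',cv2.resize(d['img'][160:310,310:510,::-1],None,fx=3.7,fy=3.7,interpolation=cv2.INTER_CUBIC))
"
```

```text
clock: 7.25
tool_pos: [632.5, 54.1, 18.7]
tool_rot: [-0.513, 0.516, 0.487, -0.484]
wrist_force: [0.2, -0.2, -0.5]
width: 34.2
pos [632.5  54.1  18.7] yaxis [ 0.006  0.    -1.   ] heading 1.512 t 7.25 q [-0.23  0.81  0.08  1.71 -0.09  0.62  1.41] F [ 0.2 -0.2 -0.5] w 34.2
tool shift now: [-0.2  0.5  1.5] turn 0.001
tool shift after turn: [-0.2  0.5  1.5]
```

View pics/s3.png

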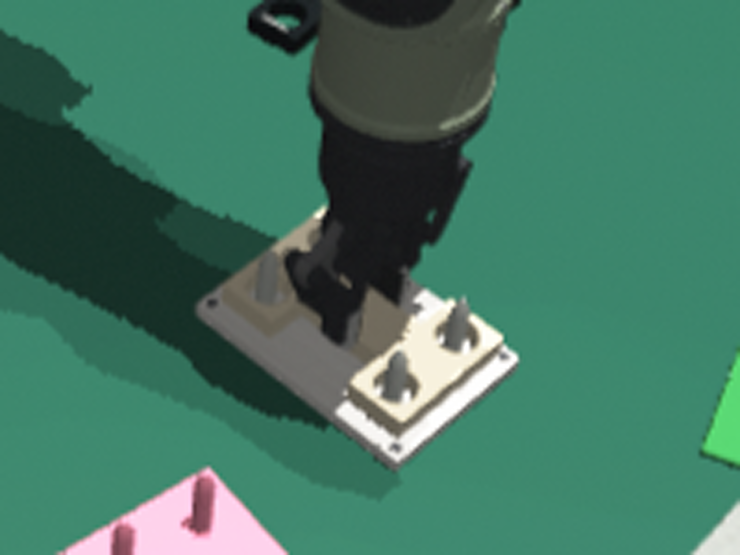

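The scene shows the plate down on the slab with posts through all visible holes, e.g. crop (400,375) and (458,325). Descent has stopped, so it is in contact. Releasing and rising.

```bash
python3 -m handwheel '[[1,[0,0,0],0],[1,[0,0,0],0],[1,[0,0,0],0],[1,[0,0,0],0],[1,[0,0,0],0]]'; python3 -m handwheel '[[1,[0,-25,0],0],[1,[0,-40,0],0],[1,[0,-40,0],0],[1,[0,0,0],0]]'
python3 -c "
from h import *
go(474,262,100,.056)"
```

```text
clock: 7.8
tool_pos: [632.6, 54.1, 17.6]
tool_rot: [-0.513, 0.516, 0.486, -0.484]
wrist_force: [0.3, -0.3, -0.2]
width: 85.2
clock: 8.2
tool_pos: [631.1, 53.9, 124.4]
tool_rot: [-0.514, 0.515, 0.485, -0.485]
wrist_force: [0.8, -1.0, -0.8]
width: 85.2
pos [631.1  53.9 124.4] yaxis [ 0.002 -0.001 -1.   ] heading 1.512 t 8.2 q [-0.25  0.66  0.1   1.67 -0.08  0.81  1.4 ] F [ 0.8 -1.  -0.8] w 85.2
tool shift now: [198.4  24.  169.2] turn -0.115
tool shift after turn: [216.5  24.1 145.3]
```

```bash
python3 -m handwheel '[[1,[40,0,25],-0.115],[1,[40,0,28],0],[1,[40,0,28],0],[1,[40,5,28],0],[1,[25,5,15],0]]'; python3 -m handwheel '[[1,[0,0,0],0]]'
python3 -c "
from h import *
go(474,262,45,.056)
d=optics.get_image('top'); I=d['img']; cv2.imwrite('pics/t4.png',cv2.resize(I[120:300,130:330,::-1],None,fx=3.3,fy=3.3,interpolation=cv2.INTER_CUBIC))
P=pts(d); hsv=cv2.cvtColor(I,cv2.COLOR_RGB2HSV)
m=np.zeros((480,640),bool); m[130:220,225:302]=True
m&=(hsv[...,2]>120)&(hsv[...,1]<75)&(P[...,2]>22)&(P[...,2]<34)
print(m.sum(),rect(d,m,28),np.percentile(P[...,2][m],[5,50,95]))
cs,hi=cv2.findContours(m.astype(np.uint8),cv2.RETR_CCOMP,cv2.CHAIN_APPROX_NONE)
"
```

```text
clock: 8.7
tool_pos: [500.4, 235.5, 114.1]
tool_rot: [-0.485, 0.489, 0.514, -0.511]
wrist_force: [1.4, 0.0, -0.6]
width: 86.0
clock: 8.8
tool_pos: [497.6, 239.4, 113.4]
tool_rot: [-0.484, 0.487, 0.516, -0.513]
wrist_force: [0.0, -0.9, -1.0]
width: 85.3
pos [497.6 239.4 113.4] yaxis [ 0.006  0.    -1.   ] heading 1.629 t 8.8 q [-0.61  0.56  0.07  1.9  -0.06  0.67  1.12] F [ 0.  -0.9 -1. ] w 85.3
tool shift now: [24.  68.3 22.7] turn 0.002
tool shift after turn: [23.9 68.3 22.7]
1329 ((630.0828857421875, 54.90234375), [90.70729064941406, 140.09051513671875], np.float32(-0.05936414)) [23.51524662 27.67459684 31.81219704]
```

View pics/t4.png

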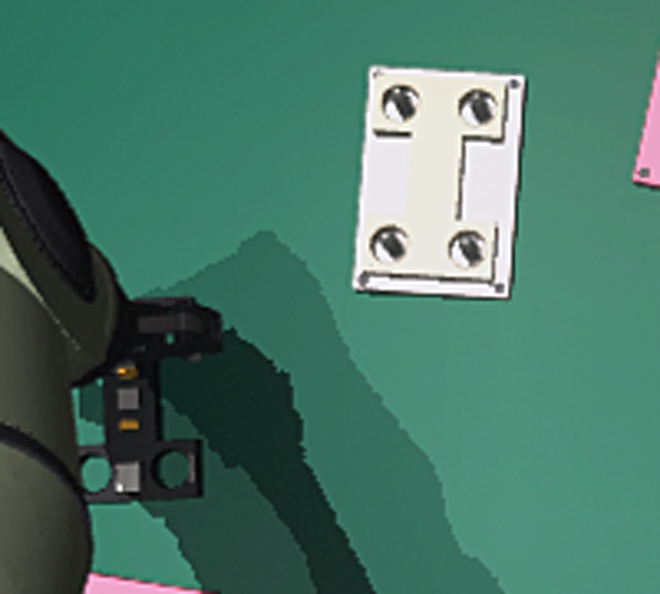

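The spacer is seated: top z 27.7 against 28 expected, centre (630.1, 54.9), angle −0.059, with posts in all four holes. Now the board.

```bash
python3 -m handwheel '[[1,[22,20,20],0],[1,[3,20,3],0],[1,[0,20,0],0],[1,[0,0,0],0]]'
python3 -c "
from h import *
go(474.5,263.5,4,.056)
d=optics.get_image('scene'); cv2.imwrite('pics/s5.png',cv2.resize(d['img'][90:240,310:510,::-1],None,fx=3.7,fy=3.7,interpolation=cv2.INTER_CUBIC))"
```

```text
clock: 9.25
tool_pos: [477.7, 259.1, 52.2]
tool_rot: [-0.484, 0.489, 0.515, -0.511]
wrist_force: [-0.9, -0.6, -0.8]
width: 85.5
pos [477.7 259.1  52.2] yaxis [ 0.01  -0.001 -1.   ] heading 1.623 t 9.25 q [-0.65  0.65  0.06  1.95 -0.06  0.53  1.07] F [-0.9 -0.6 -0.8] w 85.5
tool shift now: [ 4.6 48.2  3.4] turn -0.004
tool shift after turn: [ 4.7 48.2  3.4]
```

View pics/s5.png

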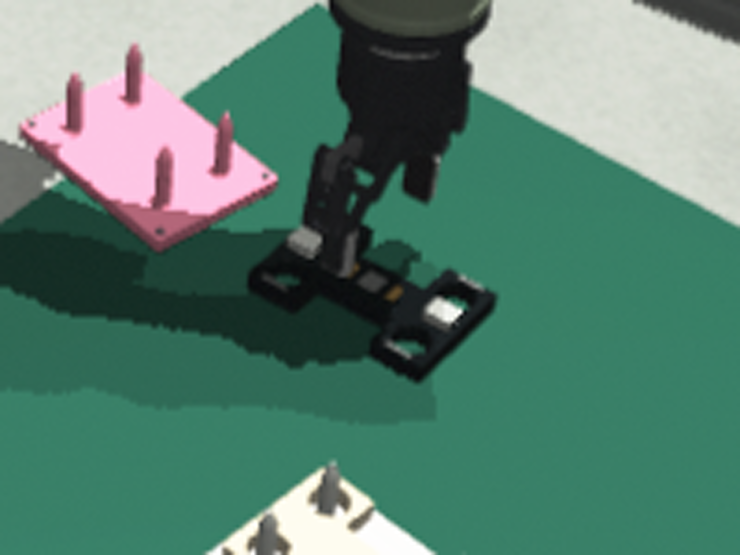

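The fingers straddle the dark board's waist, around crop (370,270), with sockets up. Lowering.

```bash
python3 -m handwheel '[[1,[4,15,3],0],[1,[1,15,0],0],[1,[0,8,0],0],[1,[0,0,0],0]]'
python3 -c "
from h import *
go(474.5,263.5,4,.056)"
```

```text
clock: 9.7
tool_pos: [479.5, 262.1, 16.8]
tool_rot: [-0.484, 0.492, 0.516, -0.508]
wrist_force: [-0.1, 0.7, -0.1]
width: 85.2
pos [479.5 262.1  16.8] yaxis [ 0.015  0.001 -1.   ] heading 1.618 t 9.7 q [-0.65  0.72  0.06  1.96 -0.07  0.45  1.07] F [-0.1  0.7 -0.1] w 85.2
tool shift now: [ 1.7 12.7  5.1] turn -0.009
tool shift after turn: [ 1.7 12.7  5.1]
```

```bash
python3 -m handwheel '[[1,[2,7,5],-0.009],[1,[0,5,2],0],[1,[0,0,0],0]]'
python3 -c "
from h import *
go(474.5,263.5,5,.056)"
```

```text
clock: 10.0
tool_pos: [472.8, 263.6, 4.7]
tool_rot: [-0.482, 0.49, 0.518, -0.51]
wrist_force: [-0.4, 0.5, -0.9]
width: 85.6
pos [472.8 263.6   4.7] yaxis [ 0.016  0.002 -1.   ] heading 1.627 t 10.0 q [-0.66  0.74  0.05  1.97 -0.07  0.42  1.06] F [-0.4  0.5 -0.9] w 85.6
tool shift now: [-0.2 -0.2 -1.7] turn 0.0
tool shift after turn: [-0.2 -0.2 -1.7]
```

```bash
python3 -m handwheel '[[0,[0,0,-1],0],[0,[0,0,0],0],[0,[0,0,0],0],[0,[0,0,0],0],[0,[0,0,0],0]]';python3 -c "
from h import *
go(474.5,263.5,5,.056)";python3 -m handwheel '[[0,[0,0,0],0],[0,[0,0,0],0],[0,[0,-15,0],0],[0,[0,-30,0],0],[0,[0,-30,0],0]]'
python3 -m handwheel '[[0,[0,-25,0],0],[0,[0,0,0],0]]'
python3 -c "
from h import *
go(630,54.5,110,-.06)"
```

```text
clock: 10.5
tool_pos: [474.3, 263.9, 5.9]
tool_rot: [-0.482, 0.49, 0.519, -0.509]
wrist_force: [0.5, 0.2, -1.3]
width: 34.0
pos [474.3 263.9   5.9] yaxis [ 0.017  0.002 -1.   ] heading 1.627 t 10.5 q [-0.66  0.74  0.05  1.97 -0.06  0.42  1.06] F [ 0.5  0.2 -1.3] w 34.0
tool shift now: [-0.4  0.9 -0.2] turn 0.0
tool shift after turn: [-0.4  0.9 -0.2]
clock: 11.0
tool_pos: [471.1, 262.4, 81.4]
tool_rot: [-0.482, 0.489, 0.516, -0.511]
wrist_force: [0.5, 0.3, -1.8]
width: 34.1
clock: 11.2
tool_pos: [472.0, 263.1, 112.5]
tool_rot: [-0.482, 0.49, 0.518, -0.509]
wrist_force: [0.3, 0.1, -2.9]
width: 34.3
pos [472.  263.1 112.5] yaxis [ 0.016  0.002 -1.   ] heading 1.627 t 11.2 q [-0.68  0.55  0.08  1.94 -0.05  0.64  1.06] F [ 0.3  0.1 -2.9] w 34.3
tool shift now: [-217.1    4.8 -146. ] turn 0.116
tool shift after turn: [-198.8    5.2 -170.1]
```

```bash
python3 -m handwheel '[[0,[-30,0,-20],0.06],[0,[-36,0,-30],0.056],[0,[-36,0,-32],0],[0,[-36,0,-32],0],[0,[-30,0,-26],0]]'; python3 -m handwheel '[[0,[-14,0,-14],0],[0,[0,0,0],0]]'
python3 -c "
from h import *
go(630,54.5,110,-.06)"
```

```text
clock: 11.7
tool_pos: [608.4, 92.0, 116.9]
tool_rot: [-0.51, 0.516, 0.492, -0.481]
wrist_force: [-0.3, 1.0, -1.1]
width: 34.1
clock: 11.9
tool_pos: [624.2, 69.8, 117.0]
tool_rot: [-0.511, 0.518, 0.49, -0.479]
wrist_force: [-0.7, -0.3, -1.8]
width: 34.2
pos [624.2  69.8 117. ] yaxis [ 0.017  0.003 -1.   ] heading 1.51 t 11.9 q [-0.27  0.66  0.1   1.71 -0.08  0.77  1.38] F [-0.7 -0.3 -1.8] w 34.2
tool shift now: [-15.    7.   -6.5] turn -0.0
tool shift after turn: [-15.    7.   -6.5]
```

```bash
python3 -m handwheel '[[0,[-13,0,-6],0],[0,[-2,0,0],0],[0,[0,0,0],0]]'
python3 -c "
from h import *
go(630,54.5,110,-.06)
for n,(a,b,c,e) in dict(top=(100,260,170,370),scene=(160,310,310,510)).items():
    d=optics.get_image(n); cv2.imwrite('pics/%s6.png'%n,cv2.resize(d['img'][a:b,c:e,::-1],None,fx=3.7,fy=3.7,interpolation=cv2.INTER_CUBIC))
"
```

```text
clock: 12.2
tool_pos: [628.5, 54.1, 116.8]
tool_rot: [-0.512, 0.518, 0.49, -0.48]
wrist_force: [0.4, 0.5, -1.0]
width: 33.9
pos [628.5  54.1 116.8] yaxis [ 0.016  0.004 -1.   ] heading 1.511 t 12.2 q [-0.24  0.66  0.09  1.7  -0.08  0.77  1.4 ] F [ 0.4  0.5 -1. ] w 33.9
tool shift now: [ 0.5  6.8 -1.4] turn 0.0
tool shift after turn: [ 0.5  6.8 -1.4]
```

View pics/top6.png

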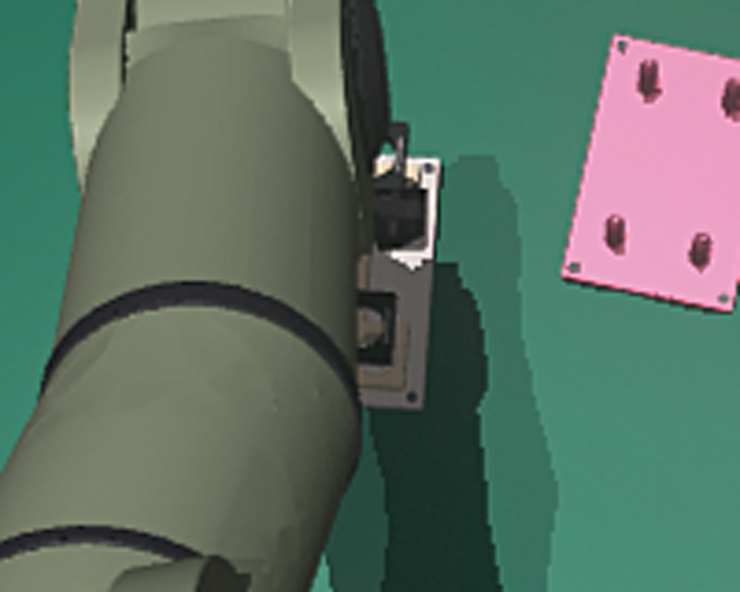

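View pics/scene6.png

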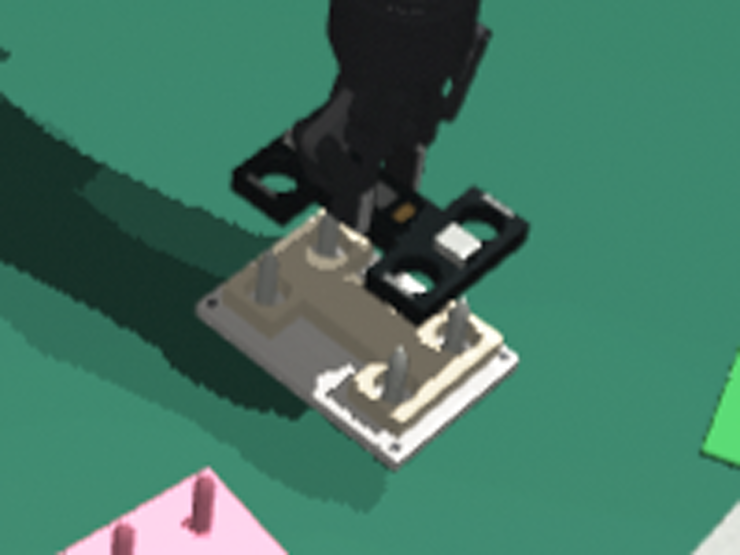

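Scene: board held level, near holes at crop (412,275) and (477,218), sockets up. I'll check the alignment by casting these.

```bash
python3 -c "
from h import *
d=optics.get_image('scene')
f=lambda p:[310+p[0]/3.7,160+p[1]/3.7]
print(ray(d,[f((412,275)),f((477,217)),f((270,180))],127).round(1))
P=pts(d); print([P[int(v),int(u)].round(1) for u,v in (f((420,305)),f((432,250)),f((515,235)),f((245,195)))])
I=d['img'];u0,v0=f((350,170));u1,v1=f((550,340))
h=cv2.cvtColor(I,cv2.COLOR_RGB2HSV)
m=np.zeros((480,640),bool);m[int(v0):int(v1),int(u0):int(u1)]=True
m&=(P[...,2]>119)&(P[...,2]<132)&(P[...,0]>655)
b=P[m];print(m.sum(),b.min(0),b.max(0),np.percentile(b,[3,50,97],axis=0).round(1))
"
```

```text
[[680.   20.6 127. ]
 [680.4  78.7 127. ]
 [580.   22.  127. ]]
[array([694.1,   7.7, 126. ]), array([675.5,  41.6, 128.2]), array([701.9,  83.9, 126. ]), array([570.6,  11.9, 117.8])]
609 [655.06829316   3.67190889 119.01844656] [705.39523364  98.29376912 131.74066028] [[657.5   5.3 119.8]
 [679.1  42.3 126.6]
 [702.6  92.9 130.2]]
```

Aligned within about 2 mm, with 7 mm clearance. Lowering; the seat should come at TCP z ≈ 34.

```bash
python3 -m handwheel '[[0,[0,15,-1],0],[0,[0,15,-1],0],[0,[0,0,0],0]]'
python3 -c "
from h import *
go(630,54.5,34,-.06)"
```

```text
clock: 12.65
tool_pos: [630.7, 56.2, 84.2]
tool_rot: [-0.511, 0.517, 0.491, -0.48]
wrist_force: [-0.4, -0.1, -1.7]
width: 33.9
pos [630.7  56.2  84.2] yaxis [ 0.016  0.004 -1.   ] heading 1.514 t 12.65 q [-0.24  0.71  0.09  1.71 -0.09  0.72  1.41] F [-0.4 -0.1 -1.7] w 33.9
tool shift now: [-2.  50.2  1.4] turn 0.003
tool shift after turn: [-2.  50.2  1.4]
```

```bash
python3 -m handwheel '[[0,[-2,12,1],0],[0,[0,12,0],0],[0,[0,10,0],0],[0,[0,5,0],0],[0,[0,0,0],0]]'
python3 -c "
from h import *
go(630,54.5,34,-.06)"
```

```text
clock: 13.15
tool_pos: [629.4, 54.3, 40.1]
tool_rot: [-0.512, 0.516, 0.49, -0.481]
wrist_force: [-0.2, 0.2, -1.6]
width: 34.2
pos [629.4  54.3  40.1] yaxis [ 0.014  0.004 -1.   ] heading 1.514 t 13.15 q [-0.23  0.77  0.08  1.72 -0.09  0.64  1.41] F [-0.2  0.2 -1.6] w 34.2
tool shift now: [ 0.2  6.1 -0.5] turn 0.003
tool shift after turn: [ 0.2  6.1 -0.5]
```

```bash
python3 -m handwheel '[[0,[0,3,0],0],[0,[0,1,0],0],[0,[0,1,0],0],[0,[0,0,0],0]]'; python3 -m handwheel '[[0,[0,1,0],0],[0,[0,0,0],0]]';python3 -m handwheel '[[0,[0,1,0],0],[0,[0,0,0],0]]'
```

```text
clock: 13.55
tool_pos: [630.1, 54.4, 35.6]
tool_rot: [-0.511, 0.517, 0.49, -0.481]
wrist_force: [-0.4, 1.4, -2.2]
width: 33.9
clock: 13.75
tool_pos: [630.3, 54.5, 35.0]
tool_rot: [-0.511, 0.517, 0.491, -0.481]
wrist_force: [1.4, -0.1, -0.7]
width: 34.6
clock: 13.95
tool_pos: [630.5, 54.5, 34.1]
tool_rot: [-0.511, 0.517, 0.491, -0.48]
wrist_force: [0.3, 0.1, -1.7]
width: 34.0
```

```bash
python3 -m handwheel '[[0,[0,1,0],0],[0,[0,0,0],0]]'; python3 -m handwheel '[[0,[0,2,0],0],[0,[0,0,0],0]]'; python3 -c "
from h import *
go(630,54.5,34,-.06)
d=optics.get_image('scene'); cv2.imwrite('pics/s7.png',cv2.resize(d['img'][160:310,310:510,::-1],None,fx=3.7,fy=3.7,interpolation=cv2.INTER_CUBIC))"
```

```text
clock: 14.15
tool_pos: [630.7, 54.5, 34.0]
tool_rot: [-0.511, 0.517, 0.491, -0.48]
wrist_force: [-0.9, -0.2, -1.6]
width: 34.3
clock: 14.35
tool_pos: [631.0, 54.5, 34.2]
tool_rot: [-0.511, 0.517, 0.491, -0.48]
wrist_force: [-0.4, -0.9, -1.7]
width: 34.0
pos [631.   54.5  34.2] yaxis [ 0.017  0.005 -1.   ] heading 1.514 t 14.35 q [-0.23  0.78  0.07  1.72 -0.09  0.63  1.41] F [-0.4 -0.9 -1.7] w 34.0
tool shift now: [-0.1  0.2  1. ] turn 0.003
tool shift after turn: [-0.1  0.2  1. ]
```

View pics/s7.png

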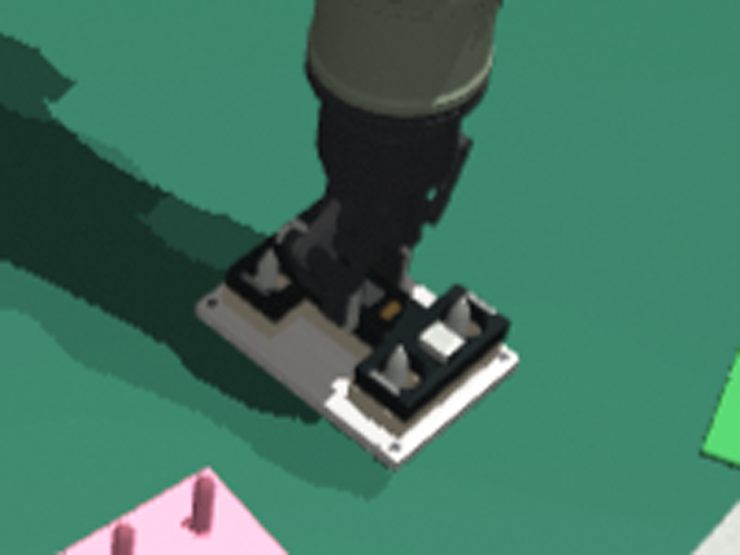

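Scene: the board is on the spacer with posts in the holes, e.g. crop (400,370) and (462,315), and descent stalled at the expected 34. I'll nudge once more to be sure before releasing.

```bash
python3 -m handwheel '[[0,[0,3,1],0],[0,[0,0,0],0]]'; python3 -m handwheel '[[0,[0,2,0],0],[0,[0,0,0],0]]'
```

```text
clock: 14.6
tool_pos: [631.6, 54.6, 34.3]
tool_rot: [-0.51, 0.518, 0.492, -0.479]
wrist_force: [-0.3, -0.3, -1.5]
width: 34.3
clock: 14.8
tool_pos: [632.0, 54.6, 34.0]
tool_rot: [-0.51, 0.518, 0.492, -0.478]
wrist_force: [-0.3, 0.8, 0.9]
width: 34.3
```

```bash
python3 -m handwheel '[[1,[0,0,0],0],[1,[0,0,0],0],[1,[0,0,0],0],[1,[0,0,0],0],[1,[0,0,0],0]]'; python3 -m handwheel '[[1,[0,-20,0],0],[1,[0,-40,0],0],[1,[0,-40,0],0],[1,[0,-20,0],0]]'; python3 -m handwheel '[[1,[45,0,15],0],[1,[45,0,15],0],[1,[45,0,15],0],[1,[45,0,15],0],[1,[0,0,0],0]]'
python3 -c "
from h import *
go(630,54.5,34,-.06)
for n,(a,b,c,e) in dict(top=(120,230,215,315),scene=(160,310,310,510)).items():
    d=optics.get_image(n); cv2.imwrite('pics/%s8.png'%n,cv2.resize(d['img'][a:b,c:e,::-1],None,fx=3.7,fy=3.7,interpolation=cv2.INTER_CUBIC))
    I=d['img'];P=pts(d);h=cv2.cvtColor(I,cv2.COLOR_RGB2HSV)
    m=np.zeros((480,640),bool);m[a:b,c:e]=True
    m&=(h[...,2]<70)&(P[...,2]>38)&(P[...,2]<50)
    print(n,m.sum(),rect(d,m,44),np.percentile(P[...,2][m],[10,50,90]).round(1))
    q=P[m];q=q[(q[:,2]>41)&(q[:,2]<47)];print('plane slope',np.linalg.lstsq(np.c_[q[:,:2]-[630,54],np.ones(len(q))],q[:,2],rcond=None)[0].round(3))
"
```

```text
clock: 15.3
tool_pos: [631.9, 54.6, 32.7]
tool_rot: [-0.51, 0.518, 0.492, -0.479]
wrist_force: [0.4, 1.0, -0.1]
width: 85.4
clock: 15.7
tool_pos: [627.2, 53.8, 152.6]
tool_rot: [-0.512, 0.516, 0.49, -0.481]
wrist_force: [0.1, 0.3, -1.1]
width: 85.5
clock: 16.2
tool_pos: [578.4, 241.9, 156.8]
tool_rot: [-0.512, 0.519, 0.491, -0.477]
wrist_force: [-0.2, -0.7, -1.6]
width: 85.6
pos [578.4 241.9 156.8] yaxis [ 0.022  0.006 -1.   ] heading 1.509 t 16.2 q [-0.56  0.6   0.1   1.69 -0.07  0.84  1.08] F [-0.2 -0.7 -1.6] w 85.6
tool shift now: [-184.7  122.8  -60.5] turn -0.002
tool shift after turn: [-184.9  122.8  -60.1]
top 528 ((623.0782470703125, 73.85358428955078), [52.38705825805664, 119.93343353271484], np.float32(-0.05235882)) [39.9 43.5 47.3]
plane slope [ 1.0000e-03 -3.0000e-03  4.3754e+01]
scene 1032 ((637.0171508789062, 51.15026092529297), [95.11415100097656, 142.5042266845703], np.float32(-0.055877086)) [40.3 43.6 46.5]
plane slope [-0.0000e+00  1.0000e-03  4.3932e+01]
```

```bash
ls pics
```

```text
crop0.png
s1.png
s3.png
s5.png
s7.png
scene0.png
scene2.png
scene6.png
scene8.png
t4.png
top0.png
top2.png
top6.png
top8.png
```

View pics/top8.png

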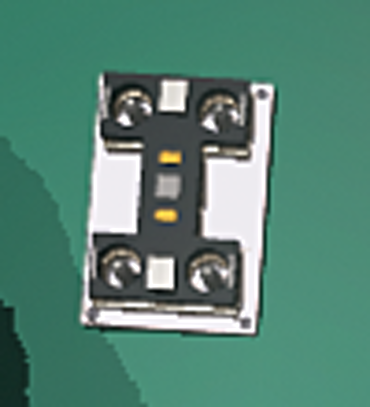

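View pics/scene8.png

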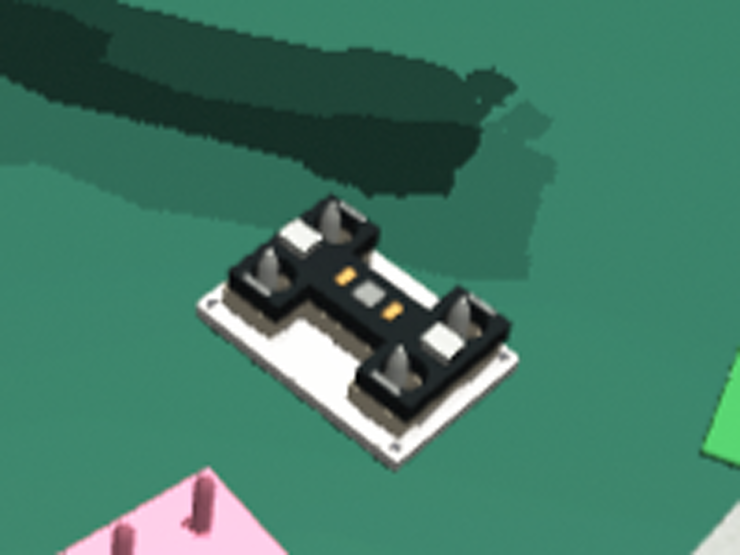

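Both views show the board flat on the spacer: top z 43.6–43.9 against 44 expected, slope at most 0.003, posts in all four holes, sockets up. The gripper is clear.

```bash
python3 -m handwheel '[[1,[0,0,0],0],[1,[0,0,0],0],[1,[0,0,0],0]]'; python3 -c "
from rig import job; print(job.hand_in())"
```

```text
clock: 16.6
tool_pos: [581.8, 231.6, 156.9]
tool_rot: [-0.512, 0.523, 0.488, -0.475]
wrist_force: [-0.2, 0.1, 0.3]
width: 85.4
the job is handed in; nothing more can be done
None
```

The fixture is built and handed in at 16.6 s of the 64 s allowed. I lowered the four-hole pale spacer over the aluminium base's posts and released it, then lowered the dark board on top, sockets up, and released that.

**Spacer:** its top measured z = 27.7 mm against 28 expected, with its centre about 1 mm from the base centre. All four posts were in their holes.

**Board:** its top measured 43.6–43.9 mm against 44 expected. It lies level (slope 0.003 or less), with all four posts through and the gripper well clear.

**Checks that disagreed:**
- The final outline fits of the board were unreliable. The top view caught only part of it, and the scene view included the side walls. I judged its position from the pictures and the heights instead.
- The wrist force hardly changed when the plates touched down. I took contact from the descent stopping at the expected height.
- The tool leaned about 0.02 rad by the end, and the fingertips drifted 1–2 mm sideways while pressing down. Neither shows in the final pictures of the plates.

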